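# Rock the cell magazine's seesaw gate over to its right chute

## Robot

A 6-joint arm with a two-finger parallel gripper is mounted at the origin on a cart in front of the work surface, level with it; the furniture and walls round the work are solid. World frame = base frame: x ahead of the robot, y to its left, z up, the work surface at z = 0. Lengths are in m, angles in rad, forces in N, time in s.
With the tool pointing down it reaches from about 0.35 to 0.975 m from the base axis. Payload 4.9 kg.
Tool frame: the origin (TCP) lies at the very end of the fingers, on their centre line; the grasp point (between the pads) lies 19 mm behind it (ctrl.grasp_offset is the distance from the TCP to the grasp point, in m); z points along the fingers, y is the line along which they close (so a half turn about z gives the same grasp; the last joint's range is limited). The gripper opens to 85 mm and grips with 20 to 120 N. Pads are 22 mm wide; open, the fingers measure 114 mm over their backs; the gripper's body (76 mm by 85 mm) begins 54 mm behind the grasp point. The pads swing forward as they close: fully open they stand 13 mm farther back than shut.
Start: joints at [1.103, 0.053, 1.613, -0, 1.476, -0.119], TCP at [0.214, 0.587, 0.231] pointing down, gripper open.
Joint ranges: [-3.01, 3.01], [-1.01, 2.22], [0.06, 2.58], [-1.02, 4.17], [0.09, 2.62], [-3.14, 3.14]. Speed limits (rad/s): [2.57, 2.57, 3.14, 3.14, 3.14, 3.14].

## Interface

Orientations are given as a rotation vector (axis times angle).
In Python, from station import ctrl, optics gives the robot as it stands.
- The arm moves only by the shell command python3 -m handwheel 'ROWS' [OPENING] [FORCE]. ROWS is JSON, a list of rows, each an object of numbers: "tx", "ty", "tz": the shift along the tool's x, y, z in mm; "roll": the turn about the tool's z in rad. A call has 1 to 12 rows; each row shifts and turns the commanded pose from where the row before left it, along the tool's axes as they then stand; what a row does not reach is not made up. A row lasts 1/12 s, in which the tool goes at most 41.7 mm and 7.16 degrees, less where a joint would pass 70% of its speed; a pose out of reach is approached as far as the arm can. A call with a gripper value outside its range is refused whole. OPENING is the finger opening in mm, from 0 to 85.4, set as the call begins (- or left out, the last holds). The fingers move at their own pace and stop on an object; FORCE is the grip in N (left out, the last holds). Time passes only in rows, so rows that do not move let the fingers close. It gives the time, the measured TCP pose, the force, the opening and the grip force at its end, in the units of the state.
- ctrl.get_obs(): the state, without advancing time (a new reading comes with each control period).
- optics.get_image(name): name is "scene" or "top"; returns (picture, depth): 420x560x3 uint8, red, green, blue; 420x560 float32, m along the optical axis (not along the pixel's ray), 0 where there is no reading.
- optics.camera_params(name): a dict with "mtx" (3x3 intrinsics, pixels), "k1" (the pictures are not rectified: a ray, as slopes to the right and down, at radius r is drawn at 1 + k1 r^2 times it, then the intrinsics apply), "extrinsics" (4x4, takes a point from camera to world coordinates). Camera axes: x right, y down, z forward; pixel columns grow to the right and rows downward; lengths in m; the calibration is good to about 2 mm. A picture is of the moment at which its call begins. camera_params takes no time and is no camera call.
- ctrl.finish_job(): hands the job in; it is judged then, once.
The state is a dict: "t": time; "q": joint angles; "dq": joint speeds; "effort": joint torques, N m; "tool_pos": TCP position; "tool_rot": TCP orientation; "contact_force": force on the tool from outside, world axes, zero at the start; "wrist_torque": the same for the moment, N m; "opening": finger opening in m; "grip_force": force on a finger pad.
Only numpy, scipy, OpenCV 4.12 (cv2) and the standard library are available. Lean on these libraries where they do the work, as an engineer would, in place of code of your own. Each camera call takes 0.05 s, during which the arm holds its last target. There are 200 camera calls.

## Task

Three battery cells wait behind the seesaw gate in the right-hand chute (as the robot sees it) of the small magazine. First push the empty tray sideways along the desk until it is centred under the right-hand chute's mouth, then press down the raised left end of the gate so that it rocks over its pivot and all three cells roll down into the tray. Only push and press: do not lift or tip the tray, do not touch the cells with the fingers, and leave the other things on the desk where they are.

Things in the scene. Friction and masses are not known exactly. Their poses are not given: they have to be found in the camera images.
- magazine: Fixed grey two-lane magazine, 172 x 180 mm. Origin on the desk below the chute lips, midway between them; +x runs from the lips back up the chutes, +y to its left. Chutes along x, centred at y = +50 and -50 mm, 56 mm wide inside, slope 0.17. At the lips (x = 0) floor at z = 52, underside 48, wall tops 66 mm; walls reach z = 100 mm at the back. Feet below start at x = 42 mm. Yaw within 0.2.
- gate (a joint): Angle of the seesaw gate, a black bar (180 x 16 mm) across both chutes on a pivot along magazine x, at x = 60, y = 0, z = 107 mm. Stops at -0.245 and +0.245. Start about -0.24: left end (+y) up, right paddle down, blocking the right chute. Positive: left end down, right chute open. A steel weight on the middle (top at z = 151 mm) makes it fall to either stop once past level; under 1 N rocks it.
- pad_left (a point): Centre of the top face of the square 26 mm pad at the left end of the gate, 85 mm from the pivot. It moves with the gate: about 132 mm above the desk at the start, 112 mm when level, 91 mm when the gate is rocked fully over.
- mouth_right (a point): Centre of the right chute's lip, on the chute floor: magazine x = 0, y = -50 mm, z = 52 mm. The cells roll over this edge toward -x.
- tray: Loose empty open grey plastic tray, 140 (its x) x 95 (its y) x 30 mm, walls 3 mm, about 0.2 kg, on the desk before the left chute or further left. Origin at the centre of its underside, 47 to 57 mm in front of the line of the lips; its rear (+x) wall already stands just behind that line, under the lips, as it should at the end, so it need only go sideways (magazine -y).
- cell_1_center (a point): Centre of the first battery cell, the one against the gate's paddle: cylinder of 14 mm diameter, 51 mm long, lying across the right chute.
- cell_2_center (a point): Centre of the second cell, like the first, lying behind it.
- cell_3_center (a point): Centre of the third cell, the last up the chute.
- cell_1: The first cell; origin on its surface, 7 mm from its axis.
- cell_2: The second cell, likewise.
- cell_3: The third cell, likewise.
- solder_reel: Bystander: white and blue reel, 56 mm diameter, 37 mm high, to the left or right of the magazine.
- tip_tin: Bystander: round red tin, 64 mm diameter, 25 mm high, to the left or right of the magazine.
- tape_amber: Bystander: roll of amber tape, 58 mm diameter, 19 mm high, to the left or right of the magazine.
- multimeter: Bystander: multimeter lying flat, 140 x 70 x 44 mm, at the right of the desk.
- driver_a: Bystander: yellow screwdriver, 151 mm long, 11 mm thick, near the front edge.
- cutters: Bystander: red side cutters, 116 x 47 x 10 mm, near the front edge.
- marker_blk: Bystander: marker pen, 128 mm long, 17 mm thick, at the left.

How it is judged:
On the way, in this order (a step that is already met when the one before it is completed fails the run):
1. the tray stands under the right chute's mouth while the gate still blocks that chute (x of mouth_right in the frame of tray between 0.005 and 0.066 m and y of mouth_right in the frame of tray between -0.016 and 0.016 m and height (world z) of tray below 0.005 m and value of joint gate below -0.2 rad), for 0.2 s.
2. the gate is rocked over its pivot (value of joint gate above 0.2 rad), for 0.2 s.
At the end, for the whole second after the job is handed in: The gate is rocked over (joint above 0.2 rad); the tray stands flat on the desk with the right chute's lip centre within 16 mm of the tray's middle in its y and 5 to 66 mm behind its middle in its x; the centres of all three cells lie inside the tray below its 30 mm rim, at rest (value of joint gate above 0.2 rad and x of mouth_right in the frame of tray between 0.005 and 0.066 m and y of mouth_right in the frame of tray between -0.016 and 0.016 m and height (world z) of tray below 0.005 m and x of cell_1_center in the frame of tray between -0.068 and 0.068 m and y of cell_1_center in the frame of tray between -0.046 and 0.046 m and z of cell_1_center in the frame of tray between 0 and 0.03 m and linear speed of each of cell_1, cell_2, cell_3 below 0.03 m/s and x of cell_2_center in the frame of tray between -0.068 and 0.068 m and y of cell_2_center in the frame of tray between -0.046 and 0.046 m and z of cell_2_center in the frame of tray between 0 and 0.03 m and x of cell_3_center in the frame of tray between -0.068 and 0.068 m and y of cell_3_center in the frame of tray between -0.046 and 0.046 m and z of cell_3_center in the frame of tray between 0 and 0.03 m and linear speed of tray below 0.02 m/s); the robot touches nothing.
It fails at once if the tray is lifted off the desk or tipped (height (world z) of tray above 0.012 m or angle between tray's own z axis and vertical above 0.2 rad).
It fails at once if the fingers touch a cell (contact force between the fingers and cell_1 above 0.3 N or contact force between the fingers and cell_2 above 0.3 N or contact force between the fingers and cell_3 above 0.3 N).
It fails at once if a cell is lifted (height (world z) of any of cell_1_center, cell_2_center, cell_3_center above 0.13 m).
It fails at once if a bystander is moved by more than 30 mm (distance of any of solder_reel, tip_tin, tape_amber, multimeter, driver_a, cutters, marker_blk from where it was at the start of the episode above 0.03 m).
It also fails if it takes over 40 s, if anything falls off the work surface, if the arm or the gripper's body presses on something with over 40 N, if the wrist force passes 120 N, or if a joint passes its speed limit or range.

## Working session

There is one attempt and no reset: what is moved stays moved. The work goes in short steps, Python scripts to look and compute and a shell command to move; the robot and the scene stay as the last step left them, time stands still between calls to the robot, and variables do not carry over. Pictures are saved under pics/ and viewed, at most 10 in all, crops included, and the job is handed in when it is done.

```bash
mkdir -p pics
cat > h.py <<'E'
import numpy as np,cv2
from station import ctrl,optics
def grab(n):
    im,d=optics.get_image(n); return im,d
def pts(n,uv,depth=None,z=None):
    """world points from pixels by depth along axis or plane z"""
    p=optics.camera_params(n);K=np.array(p["mtx"]);T=np.array(p["extrinsics"])
    uv=np.asarray(uv,float).reshape(-1,1,2)
    s=cv2.undistortPoints(uv,K,np.array([p["k1"],0,0,0,0.])).reshape(-1,2)
    r=np.c_[s,np.ones(len(s))]
    if depth is not None: return (r*np.asarray(depth).reshape(-1,1))@T[:3,:3].T+T[:3,3]
    w=r@T[:3,:3].T; return T[:3,3]+w*((z-T[2,3])/w[:,2])[:,None]
def cloud(n,d):
    v,u=np.mgrid[:d.shape[0],:d.shape[1]]
    return pts(n,np.c_[u.ravel(),v.ravel()],depth=d.ravel()).reshape(*d.shape,3)
E
python3 - <<'E'
from h import *
for n in("scene","top"):
    im,d=grab(n);cv2.imwrite(f"pics/{n}0.png",im[:,:,::-1]);np.savez(f"{n}0.npz",im=im,d=d)
    p=optics.camera_params(n);print(n,np.round(p["extrinsics"],3).tolist(),p["mtx"],p["k1"])
o=ctrl.get_obs();print(o["t"],o["tool_pos"],o["tool_rot"],o["opening"])
E
```

```text
scene [[0.557, -0.634, 0.536, -0.128], [-0.83, -0.423, 0.363, -0.426], [-0.003, -0.647, -0.763, 1.078], [0.0, 0.0, 0.0, 1.0]] [[480.66745204   0.         280.61873271]
 [  0.         480.66745204 209.5858727 ]
 [  0.           0.           1.        ]] 0.056938931345278956
top [[-0.029, -0.997, 0.066, 0.508], [-0.999, 0.028, -0.016, 0.032], [0.014, -0.067, -0.998, 1.084], [0.0, 0.0, 0.0, 1.0]] [[432.31637036   0.         285.06257127]
 [  0.         432.31637036 210.90310189]
 [  0.           0.           1.        ]] -0.09493785653921884
0.1 [0.21334182 0.58686624 0.23018373] [-5.45032871e-01 -3.09340096e+00  2.76017697e-03] 0.08548045110865572
```

View pics/scene0.png

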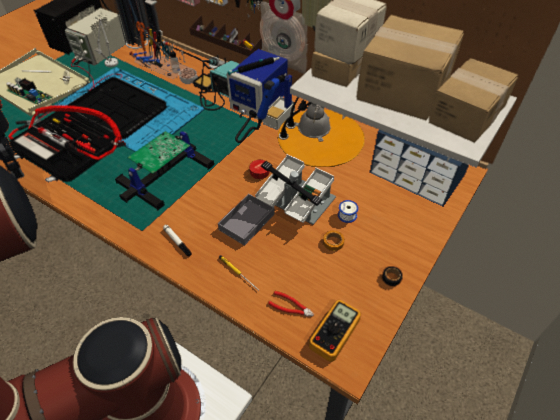

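View pics/top0.png

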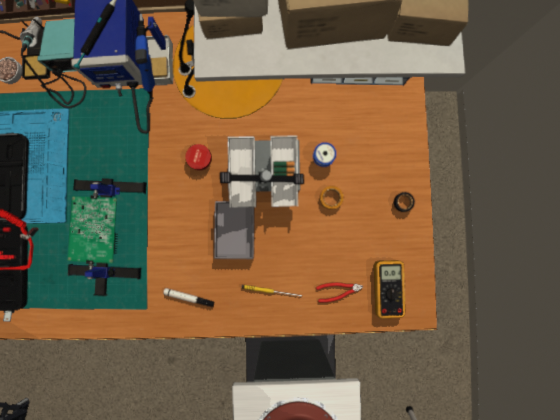

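The scene view shows the magazine (~290,190) with the tray to its front-left. In the top view the magazine spans cols 228-300 and rows 137-207, the tray spans cols 215-253 and rows 201-259, and the gate bar lies at row ~178 with its left pad at (226,178). The red tin is at (198,157).

Run:
```python
from h import *
f=np.load("top0.npz");im,d=f["im"],f["d"];P=cloud("top",d)
z=P[...,2];print("desk z",np.median(z[220:250,350:380]))
# tray: dark grey region in front
hsv=cv2.cvtColor(im,cv2.COLOR_RGB2HSV)
u=np.zeros(z.shape,bool);u[195:270,205:262]=1
grey=u&(hsv[...,1]<80)
for name,m in(("grey",grey),("rim",grey&(z>.02)&(z<.04))):
    n,l,s,_=cv2.connectedComponentsWithStats(m.astype(np.uint8));k=1+np.argmax(s[1:,4])
    c=np.argwhere(l==k)[:,::-1]
    w=pts("top",c,z=.03)
    r=cv2.minAreaRect((w[:,:2]*1000).astype(np.float32));print(name,len(c),r,cv2.boxPoints(r).round().tolist())
# magazine: all points z 0.045..0.105 near
u=np.zeros(z.shape,bool);u[130:212,222:306]=1
dark=im.max(2)<60
m=u&dark&(z>.08)&(z<.145)
w=P[m];print("bar n",len(w)); 
c=w[:,:2].mean(0);vv=np.linalg.svd(w[:,:2]-c)[2][0];print("bar c",c,"dir",vv, "ang",np.arctan2(vv[1],vv[0]))
t=(w[:,:2]-c)@vv;print(t.min(),t.max())
i=w[t<t.min()+.022].mean(0),w[t>t.max()-.022].mean(0);print(i)
m=u&(z>.06)&(z<.11)&(hsv[...,1]<60)
w=P[m];r=cv2.minAreaRect((w[:,:2]*1000).astype(np.float32));print("mag",r,cv2.boxPoints(r).round().tolist())
a=im[125:275,195:345,::-1];cv2.imwrite("pics/crop.png",cv2.resize(a,(600,600),interpolation=cv2.INTER_CUBIC))
```

```text
desk z 2.9768464792079286e-05
grey 2450 ((543.86181640625, 139.72352600097656), (100.14631652832031, 153.6179962158203), 88.44729614257812) [[466.0, 92.0], [619.0, 88.0], [622.0, 188.0], [468.0, 192.0]]
rim 222 ((536.0562133789062, 141.13778686523438), (94.97315216064453, 138.65272521972656), 87.61732482910156) [[465.0, 97.0], [603.0, 91.0], [607.0, 186.0], [469.0, 191.0]]
bar n 476
bar c [0.64937489 0.06331513] dir [-0.00806555  0.99996747] ang 1.5788619649308042
-0.08888981567110056 0.0912905508839577
(array([ 0.64791263, -0.01342239,  0.09234257]), array([0.64849713, 0.14213963, 0.13076612]))
mag ((669.45263671875, 60.351890563964844), (171.91159057617188, 158.23956298828125), 89.62059783935547) [[590.0, -25.0], [748.0, -26.0], [749.0, 146.0], [591.0, 147.0]]
```

View pics/crop.png

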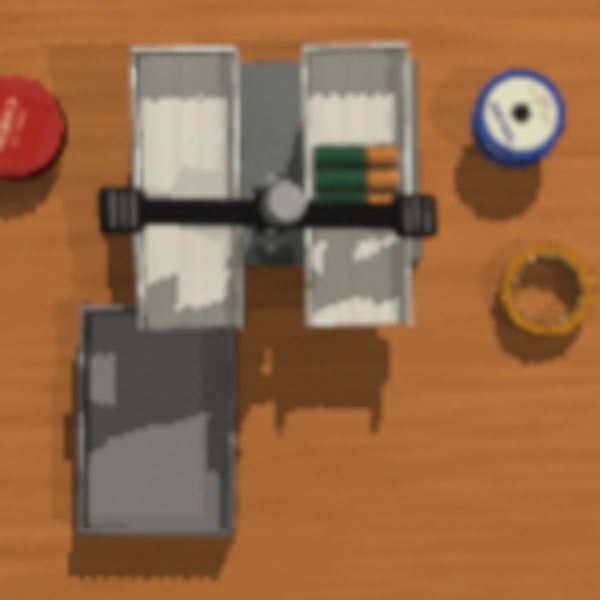

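The crop shows the tray front corners at about crop (80,532) and (233,533), and the lips along crop row ~327 with outer walls at columns 137 and 413. The gate's left pad is at (121,210), with no bystander between the tray and its goal.

Run:
```python
from h import *
c=lambda x,y:((x+.5)/4-.5+195,(y+.5)/4-.5+125)
def p(n,a,z):print(n,(pts("top",[c(*q) for q in a],z=z)*1000).round(1)[:,:2].tolist())
p("lips LL LR RL RR z66",[(137,328),(243,328),(304,326),(413,325)],.066)
p("back z100",[(131,47),(239,48),(302,44),(410,43)],.1)
p("tray fl fr (z30), rear-left",[(78,533),(233,533),(82,305),(237,330)],.03)
p("padL z132",[(121,210)],.131);p("padR z91",[(418,215)],.093)
f=np.load("scene0.npz");im,d=f["im"],f["d"];P=cloud("scene",d);z=P[...,2]
w=P[(P[...,0]>.4)&(P[...,0]<.58)&(P[...,1]>0)&(P[...,1]<.25)&(z>.024)&(z<.036)]
r=cv2.minAreaRect((w[:,:2]*1000).astype(np.float32));print("tray scene",r,cv2.boxPoints(r).round().tolist())
w=P[(P[...,0]>.57)&(P[...,0]<.8)&(P[...,1]>-.06)&(P[...,1]<.16)&(z>.055)&(z<.105)&(im.max(2)>80)]
r=cv2.minAreaRect((w[:,:2]*1000).astype(np.float32));print("mag scene",r,cv2.boxPoints(r).round().tolist())
for n in("top","scene"):
    f=np.load(n+"0.npz");im,d=f["im"],f["d"];P=cloud(n,d);z=P[...,2]
    w=P[(P[...,0]>.6)&(P[...,0]<.7)&(P[...,1]>.12)&(P[...,1]<.17)&(z>.122)&(z<.14)]
    print("pad",n,len(w),w.mean(0),w.min(0),w.max(0))
```

```text
lips LL LR RL RR z66 [[589.6, 148.1], [587.8, 85.5], [588.0, 49.5], [586.8, -14.8]]
back z100 [[750.0, 144.7], [747.6, 82.3], [748.9, 45.8], [747.9, -16.7]]
tray fl fr (z30), rear-left [[468.7, 190.8], [466.2, 96.6], [607.5, 185.6], [589.5, 91.1]]
padL z132 [[650.3, 148.3]]
padR z91 [[648.3, -18.4]]
tray scene ((520.8202514648438, 142.69984436035156), (98.06546783447266, 113.41590118408203), 87.39474487304688) [[462.0, 96.0], [575.0, 91.0], [580.0, 189.0], [466.0, 194.0]]
mag scene ((670.8060302734375, 62.894004821777344), (173.30831909179688, 165.76773071289062), 89.03463745117188) [[586.0, -22.0], [752.0, -25.0], [755.0, 148.0], [589.0, 151.0]]
pad top 171 [0.65065186 0.14204738 0.13081184] [0.63911519 0.12158345 0.12228414] [0.6642835  0.15939816 0.13801597]
pad scene 98 [0.64880252 0.14231634 0.12968598] [0.63633129 0.12019801 0.12207606] [0.66282386 0.15955197 0.13805358]
```

```bash
python3 -m handwheel '[{"tx":-34,"ty":-20},{"tx":-34,"ty":-20},{"tx":-34,"ty":-20},{"tx":-34,"ty":-20},{"tx":-34,"ty":-20},{"tx":-34,"ty":-20},{"tx":-34,"ty":-20},{"tx":-34,"ty":-20},{"tx":-34,"ty":-20},{"tx":-34,"ty":-20},{"tx":-34,"ty":-20},{"tx":-34,"ty":-20}]' 85
python3 -m handwheel '[{"roll":0.12},{"roll":0.12},{"roll":0.12},{"roll":0.12},{"roll":0.12},{"roll":0.12},{"roll":0.12},{"roll":0.12},{"roll":0.12},{"roll":0.12},{},{}]'
python3 -c "
from h import *
from scipy.spatial.transform import Rotation as R
o=ctrl.get_obs();print(o['t'],o['tool_pos'],R.from_rotvec(o['tool_rot']).as_matrix().round(3).tolist(),o['contact_force'])"
```

```text
0.1 [0.21334182 0.58686624 0.23018373] [[-0.94, 0.342, -0.001], [0.342, 0.94, -0.002], [0.0, -0.002, -1.0]] [-0.07658105  0.564923   -0.62603357]$[0]: bad value
$[0]: bad value
```

```bash
python3 -m handwheel '[{"tx":-34,"ty":-20,"tz":0,"roll":0},{"tx":-34,"ty":-20,"tz":0,"roll":0},{"tx":-34,"ty":-20,"tz":0,"roll":0},{"tx":-34,"ty":-20,"tz":0,"roll":0},{"tx":-34,"ty":-20,"tz":0,"roll":0},{"tx":-34,"ty":-20,"tz":0,"roll":0},{"tx":-34,"ty":-20,"tz":0,"roll":0},{"tx":-34,"ty":-20,"tz":0,"roll":0},{"tx":-34,"ty":-20,"tz":0,"roll":0},{"tx":-34,"ty":-20,"tz":0,"roll":0},{"tx":-34,"ty":-20,"tz":0,"roll":0},{"tx":-34,"ty":-20,"tz":0,"roll":0}]' 85
```

```text
t: 1.1
tool_pos: [0.5156, 0.2205, 0.2309]
tool_rot: [-0.545, -3.093, 0.0]
contact_force: [1.0, 0.8, 1.2]
opening: 0.0848
grip_force: 0.0
```

```bash
python3 -m handwheel '[{"tx":0,"ty":0,"tz":0,"roll":0.12},{"tx":0,"ty":0,"tz":0,"roll":0.12},{"tx":0,"ty":0,"tz":0,"roll":0.12},{"tx":0,"ty":0,"tz":0,"roll":0.12},{"tx":0,"ty":0,"tz":0,"roll":0.12},{"tx":0,"ty":0,"tz":0,"roll":0.12},{"tx":0,"ty":0,"tz":0,"roll":0.12},{"tx":0,"ty":0,"tz":0,"roll":0.12},{"tx":0,"ty":0,"tz":0,"roll":0.12},{"tx":0,"ty":0,"tz":0,"roll":0.12},{"tx":0,"ty":0,"tz":0,"roll":0.04},{"tx":0,"ty":0,"tz":0,"roll":0}]'
python3 -c "
from h import *
from scipy.spatial.transform import Rotation as R
o=ctrl.get_obs();print(o['t'],o['tool_pos'],R.from_rotvec(o['tool_rot']).as_matrix().round(3).tolist(),o['contact_force'])
im,d=grab('top');cv2.imwrite('pics/t1.png',im[:,:,::-1])"
```

```text
t: 2.1
tool_pos: [0.5147, 0.2223, 0.2307]
tool_rot: [-2.242, -2.2, 0.001]
contact_force: [-0.2, -0.2, -0.8]
opening: 0.0848
grip_force: 0.0
2.1 [0.51469062 0.22225875 0.23068767] [[0.019, 1.0, -0.001], [1.0, -0.019, -0.0], [-0.0, -0.001, -1.0]] [-0.22173197 -0.22296734 -0.77946357]
```

View pics/t1.png

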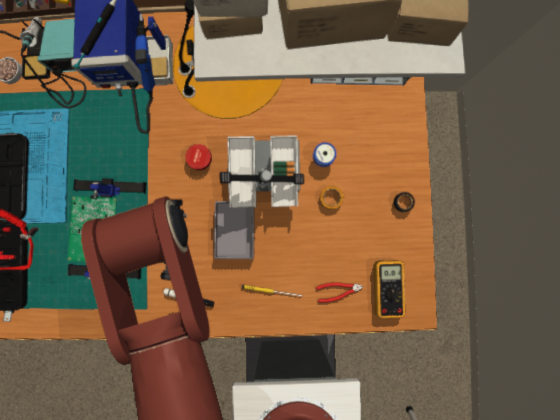

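```bash
python3 -m handwheel '[{"tx":0,"ty":0,"tz":36,"roll":0},{"tx":0,"ty":0,"tz":36,"roll":0},{"tx":0,"ty":0,"tz":36,"roll":0},{"tx":0,"ty":0,"tz":36,"roll":0},{"tx":0,"ty":0,"tz":36,"roll":0},{"tx":0,"ty":0,"tz":30,"roll":0},{"tx":0,"ty":0,"tz":14,"roll":0},{"tx":0,"ty":0,"tz":0,"roll":0}]'
```

```text
t: 2.82
tool_pos: [0.5109, 0.2212, 0.0022]
tool_rot: [-2.237, -2.199, 0.013]
contact_force: [-0.5, -0.6, 0.5]
opening: 0.0851
grip_force: 0.0
```

```bash
python3 -m handwheel '[{"tx":-8,"ty":0,"tz":0,"roll":0},{"tx":-8,"ty":0,"tz":0,"roll":0},{"tx":-6,"ty":0,"tz":0,"roll":0},{"tx":-6,"ty":0,"tz":0,"roll":0},{"tx":-6,"ty":0,"tz":0,"roll":0},{"tx":-6,"ty":0,"tz":0,"roll":0},{"tx":-6,"ty":0,"tz":0,"roll":0},{"tx":-6,"ty":0,"tz":0,"roll":0},{"tx":0,"ty":0,"tz":0,"roll":0}]'
python3 -c "
from h import *
im,d=grab('scene');cv2.imwrite('pics/s2.png',cv2.resize(im[100:300,150:400,::-1],(750,600)))"
```

```text
t: 3.57
tool_pos: [0.5139, 0.1691, 0.0072]
tool_rot: [2.242, 2.2, -0.002]
contact_force: [-0.9, -1.2, 0.8]
opening: 0.0848
grip_force: 0.0
```

View pics/s2.png

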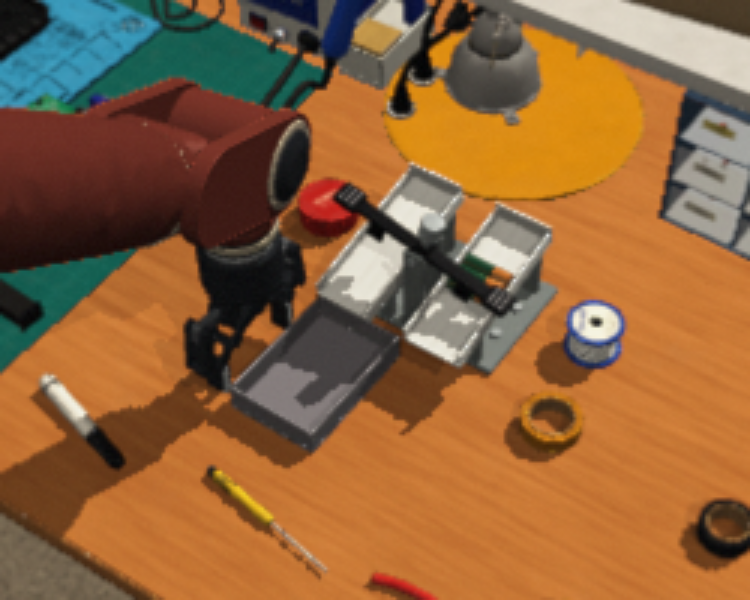

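The picture shows both fingers against the tray's left wall, at about (210,370) and (280,310). The tray is flat and moving right, and nothing else has been disturbed.

```bash
python3 -m handwheel '[{"tx":-7,"ty":0,"tz":0,"roll":0},{"tx":-7,"ty":0,"tz":0,"roll":0},{"tx":-7,"ty":0,"tz":0,"roll":0},{"tx":-7,"ty":0,"tz":0,"roll":0},{"tx":-7,"ty":0,"tz":0,"roll":0},{"tx":-7,"ty":0,"tz":0,"roll":0},{"tx":-7,"ty":0,"tz":0,"roll":0},{"tx":-7,"ty":0,"tz":0,"roll":0},{"tx":-7,"ty":0,"tz":0,"roll":0},{"tx":-7,"ty":0,"tz":0,"roll":0},{"tx":-6,"ty":0,"tz":0,"roll":0},{"tx":0,"ty":0,"tz":0,"roll":0}]'
cat > tray.py <<'E'
from h import *
for n in("top","scene"):
    im,d=grab(n);P=cloud(n,d);z=P[...,2];hsv=cv2.cvtColor(im,cv2.COLOR_RGB2HSV)
    # tray cavity/walls below rim, grey, ahead of the lips
    m=(P[...,0]>.44)&(P[...,0]<.58)&(P[...,1]>-.06)&(P[...,1]<.2)&(z<.036)&(hsv[...,1]<90)
    k,l,s,_=cv2.connectedComponentsWithStats(m.astype(np.uint8));j=1+np.argmax(s[1:,4])
    rim=(l==j)&(z>.02)&(P[...,0]>.49)&(P[...,0]<.56);w=P[rim]*1000
    for name,q in(("all",w),):
        print(n,s[j,4],"rim y",np.percentile(q[:,1],[1,10,50,90,99]).round(1))
    c=P[l==j]*1000;r=cv2.minAreaRect(c[:,:2].astype(np.float32));print(r,cv2.boxPoints(r).round().tolist())
    cv2.imwrite(f"pics/{n}_t.png",im[:,:,::-1])
im=cv2.imread("pics/top_t.png")[125:275,195:345];cv2.imwrite("pics/crop2.png",cv2.resize(im,(600,600),interpolation=cv2.INTER_CUBIC))
E
python3 tray.py
```

```text
t: 4.62
tool_pos: [0.5128, 0.0932, 0.0074]
tool_rot: [2.242, 2.2, -0.001]
contact_force: [-0.0, 0.2, 0.0]
opening: 0.0851
grip_force: 0.0
top 884 rim y [-13.3 -13.2 -12.3 -11.5 -11.4]
((521.3578491210938, 33.82014846801758), (92.98202514648438, 117.79153442382812), 88.77653503417969) [[461.0, -11.0], [579.0, -14.0], [581.0, 79.0], [463.0, 82.0]]Traceback (most recent call last):
  File "tray.py", line 9, in <module>
    print(n,s[j,4],"rim y",np.percentile(q[:,1],[1,10,50,90,99]).round(1))
                           ~~~~~~~~~~~~~^^^^^^^^^^^^^^^^^^^^^^^^
    return _quantile_unchecked(
        a, q, axis, out, overwrite_input, method, keepdims, weights)
    return _ureduce(a,
                    func=_quantile_ureduce_func,
    ...<5 lines>...
                    overwrite_input=overwrite_input,
                    method=method)
    r = func(a, **kwargs)
    result = _quantile(arr,
                       quantiles=q,
    ...<2 lines>...
                       out=out,
                       weights=wgt)
    slices_having_nans = np.isnan(arr[-1, ...])
                                  ~~~^^^^^^^^^
IndexError: index -1 is out of bounds for axis 0 with size 0
```

```bash
python3 -m handwheel '[{"tx":-4,"ty":0,"tz":0,"roll":0},{"tx":-4,"ty":0,"tz":0,"roll":0},{"tx":-4,"ty":0,"tz":0,"roll":0},{"tx":-3.5,"ty":0,"tz":0,"roll":0},{"tx":0,"ty":0,"tz":0,"roll":0},{"tx":0,"ty":0,"tz":0,"roll":0},{"tx":12,"ty":0,"tz":0,"roll":0},{"tx":28,"ty":0,"tz":0,"roll":0},{"tx":40,"ty":0,"tz":0,"roll":0},{"tx":40,"ty":0,"tz":0,"roll":0},{"tx":0,"ty":0,"tz":0,"roll":0}]'
python3 tray.py 2>&1 | grep -v File | head -2
python3 -c "
import cv2
im=cv2.imread('pics/top_t.png')[125:275,195:345];cv2.imwrite('pics/crop2.png',cv2.resize(im,(600,600),interpolation=cv2.INTER_CUBIC))"
```

```text
t: 5.63
tool_pos: [0.5144, 0.2049, 0.0078]
tool_rot: [-2.235, -2.206, -0.004]
contact_force: [-0.2, 0.5, -0.4]
opening: 0.085
grip_force: 0.0
top 1829 rim y [-27.5 -27.   63.4  66.   66.5]
((520.8687744140625, 20.1199951171875), (96.61456298828125, 118.08493041992188), 89.34601593017578) [[461.0, -28.0], [579.0, -29.0], [580.0, 68.0], [462.0, 69.0]]
```

View pics/crop2.png

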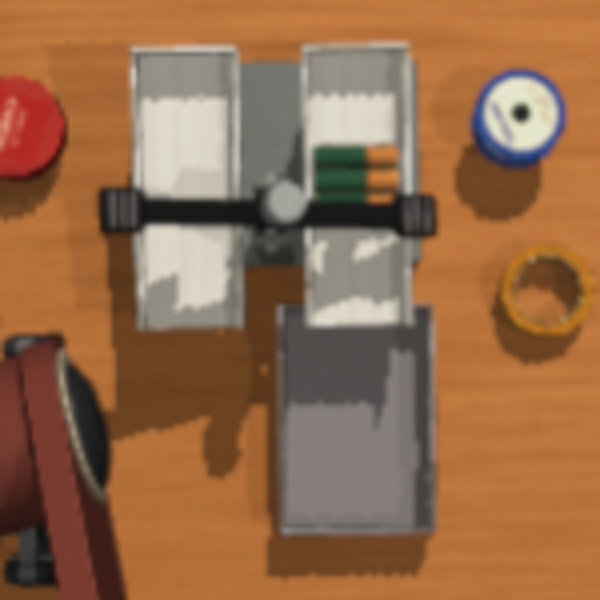

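The tray now sits squarely under the right chute, at cols 278-436 of the crop, and the gate still blocks the cells. Next I shut the fingers, rise, and move over the left pad.

```bash
python3 -m handwheel '[{"tx":0,"ty":0,"tz":-40,"roll":0},{"tx":0,"ty":0,"tz":-40,"roll":0},{"tx":0,"ty":0,"tz":-40,"roll":0},{"tx":0,"ty":0,"tz":-40,"roll":0},{"tx":0,"ty":0,"tz":-40,"roll":0},{"tx":-13,"ty":34,"tz":0,"roll":0},{"tx":-13,"ty":34,"tz":0,"roll":0},{"tx":-13,"ty":34,"tz":0,"roll":0},{"tx":-12,"ty":34,"tz":0,"roll":0},{"tx":0,"ty":0,"tz":0,"roll":0},{"tx":0,"ty":0,"tz":0,"roll":0}]' 0 20
```

```text
t: 6.65
tool_pos: [0.6503, 0.1434, 0.2058]
tool_rot: [-2.244, -2.197, 0.003]
contact_force: [0.7, 0.1, 0.0]
opening: 0.0005
grip_force: 0.0
```

```bash
python3 -m handwheel '[{"tx":3,"ty":0,"tz":30,"roll":0},{"tx":3,"ty":0,"tz":26,"roll":0},{"tx":0,"ty":0,"tz":10,"roll":0},{"tx":0,"ty":0,"tz":8,"roll":0},{"tx":0,"ty":0,"tz":8,"roll":0},{"tx":0,"ty":0,"tz":8,"roll":0},{"tx":0,"ty":0,"tz":8,"roll":0},{"tx":0,"ty":0,"tz":8,"roll":0},{"tx":0,"ty":0,"tz":5,"roll":0},{"tx":0,"ty":0,"tz":0,"roll":0},{"tx":0,"ty":0,"tz":0,"roll":0},{"tx":0,"ty":0,"tz":0,"roll":0}]'
python3 -m handwheel '[{"tx":0,"ty":0,"tz":-20,"roll":0},{"tx":0,"ty":0,"tz":-40,"roll":0},{"tx":0,"ty":0,"tz":-40,"roll":0},{"tx":20,"ty":-36,"tz":0,"roll":0},{"tx":20,"ty":-36,"tz":0,"roll":0},{"tx":20,"ty":-36,"tz":0,"roll":0},{"tx":20,"ty":-36,"tz":0,"roll":0},{"tx":0,"ty":0,"tz":0,"roll":0},{"tx":0,"ty":0,"tz":0,"roll":0},{"tx":0,"ty":0,"tz":0,"roll":0},{"tx":0,"ty":0,"tz":0,"roll":0},{"tx":0,"ty":0,"tz":0,"roll":0}]'
python3 tray.py 2>&1 | grep -v File | head -2
python3 -c "
import cv2
im=cv2.imread('pics/top_t.png')[125:275,195:345];cv2.imwrite('pics/crop3.png',cv2.resize(im,(600,600),interpolation=cv2.INTER_CUBIC))"
```

```text
t: 7.65
tool_pos: [0.6501, 0.1514, 0.0968]
tool_rot: [2.241, 2.201, 0.001]
contact_force: [-0.4, -0.8, -0.1]
opening: 0.0
grip_force: 0.0
t: 8.65
tool_pos: [0.5084, 0.2334, 0.1967]
tool_rot: [2.243, 2.199, 0.001]
contact_force: [0.4, 0.5, 0.2]
opening: 0.0004
grip_force: 0.0
top 1614 rim y [-27.7 -27.   63.3  65.9  66.4]
((521.7382202148438, 19.756689071655273), (93.53775787353516, 118.96276092529297), 88.27688598632812) [[461.0, -25.0], [580.0, -29.0], [583.0, 65.0], [464.0, 68.0]]
```

View pics/crop3.png

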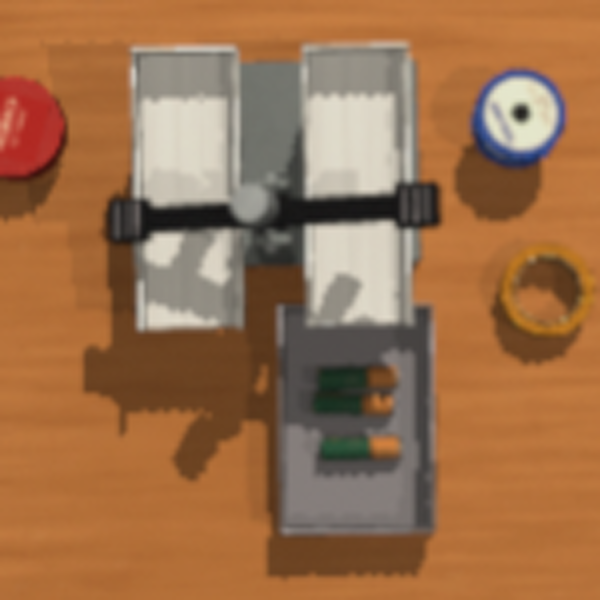

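The gate is over (its weight has swung left to (255,203)) and all three cells lie in the tray at rows ~378, 403 and 447. I'll wait and check that they are at rest before handing in.

```bash
cat > c.py <<'E'
from h import *
im,d=grab("top");P=cloud("top",d);h=cv2.cvtColor(im,cv2.COLOR_RGB2HSV)
m=cv2.inRange(h,(40,90,20),(90,255,255));m[:200]=0;m[262:]=0;m[:,:262]=0;m[:,306:]=0
k,l,s,c=cv2.connectedComponentsWithStats(m)
for i in range(1,k):
    if s[i,4]>8: print(c[i].round(2),s[i,4],P[l==i].mean(0).round(4))
w=P[170:186,219:234].reshape(-1,3);print("padL",np.median(w[w[:,2]>.08],0))
E
python3 c.py; python3 -m handwheel '[{"tx":0,"ty":0,"tz":0,"roll":0},{"tx":0,"ty":0,"tz":0,"roll":0},{"tx":0,"ty":0,"tz":0,"roll":0},{"tx":0,"ty":0,"tz":0,"roll":0},{"tx":0,"ty":0,"tz":0,"roll":0},{"tx":0,"ty":0,"tz":0,"roll":0},{"tx":0,"ty":0,"tz":0,"roll":0},{"tx":0,"ty":0,"tz":0,"roll":0},{"tx":0,"ty":0,"tz":0,"roll":0},{"tx":0,"ty":0,"tz":0,"roll":0},{"tx":0,"ty":0,"tz":0,"roll":0},{"tx":0,"ty":0,"tz":0,"roll":0}]' >/dev/null; python3 -m handwheel '[{"tx":0,"ty":0,"tz":0,"roll":0},{"tx":0,"ty":0,"tz":0,"roll":0},{"tx":0,"ty":0,"tz":0,"roll":0},{"tx":0,"ty":0,"tz":0,"roll":0},{"tx":0,"ty":0,"tz":0,"roll":0},{"tx":0,"ty":0,"tz":0,"roll":0},{"tx":0,"ty":0,"tz":0,"roll":0},{"tx":0,"ty":0,"tz":0,"roll":0},{"tx":0,"ty":0,"tz":0,"roll":0},{"tx":0,"ty":0,"tz":0,"roll":0},{"tx":0,"ty":0,"tz":0,"roll":0},{"tx":0,"ty":0,"tz":0,"roll":0}]' >/dev/null; python3 c.py; python3 -m handwheel '[{"tx":0,"ty":0,"tz":0,"roll":0},{"tx":0,"ty":0,"tz":0,"roll":0},{"tx":0,"ty":0,"tz":0,"roll":0},{"tx":0,"ty":0,"tz":0,"roll":0},{"tx":0,"ty":0,"tz":0,"roll":0},{"tx":0,"ty":0,"tz":0,"roll":0}]'; python3 c.py
```

```text
[278.   219.54] 24 [0.5582 0.0331 0.0164]
[278.38 225.85] 26 [0.5412 0.0328 0.0574]
[280.82 236.91] 34 [0.5151 0.0273 0.0169]
padL [0.65122291 0.1476993  0.09123268]
[278.22 219.56] 27 [0.5582 0.0325 0.0155]
[278.38 225.85] 26 [0.5426 0.0326 0.0164]
[280.67 236.91] 33 [0.5151 0.0277 0.0161]
padL [0.65134635 0.1480431  0.09164354]
t: 11.35
tool_pos: [0.5072, 0.234, 0.1963]
tool_rot: [2.241, 2.201, 0.0]
contact_force: [0.3, -0.7, -0.7]
opening: -0.0001
grip_force: 0.0
[278.12 219.52] 25 [0.5582 0.0328 0.0163]
[278.17 225.75] 24 [0.5428 0.0331 0.0167]
[280.82 236.91] 34 [0.5151 0.0273 0.0163]
padL [0.65143548 0.14616795 0.09156972]
```

The cells are at rest below the rim, and the pad at 91 mm means the gate is fully over.

```bash
python3 -c "
from station import ctrl
print(ctrl.finish_job())"
```

```text
the job is handed in; nothing more can be done
None
```

I pushed the tray under the right chute and rocked the gate over; all three cells rolled into the tray and were at rest with the arm clear when I handed the job in at about 11 s, though no verdict came back.

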